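Snap the loaded torch into the desk clip rack

TASK

One of the two identical torches in the wooden tray has its batteries in and the other is empty: lift each to feel which is heavier. Snap the heavier one lying flat into the free pair of spring clips on the rack, fully home in both clips, either way round, and leave the lighter one lying in the tray. Leave the tape roll and the clip tin where they are.

Things in the scene. Friction and masses are not known exactly. Their poses are not given: they have to be found in the camera images.
- torch_1: One of two torches that look alike (aluminium tube, black ends), 180 mm long on its own x, lens at +x, tail at -x; origin on the axis, halfway, the centre of mass. Round tube, 28 mm thick, to 60 mm either side; beyond it octagonal caps, 30 mm long, 40 mm across flats: it does not roll, axis 20 mm above its support. One torch is at least 120 g heavier (both under 0.4 kg); which cannot be seen.
- torch_2: The other torch: same shape, axes and origin.
- tray: Fixed wooden tray, 148 x 156 mm; origin at its underside; x along its two channels, open at the -x end (robot side), closed at x = 70 mm. Floor 6 mm thick (a 6 mm rib near the open end carries the tube), walls 40 mm high from x = -70 mm. Channels 48.5 mm wide, centred at y = +44.7 and -44.7 mm, a torch in each, tail to -x, about 50 mm of it standing out. No room for fingers beside the rest.
- rack: Fixed clip rack: grey base plate 210 mm (x) by 170 mm (y), 8 mm thick. Origin on the worktop below the middle of the free place. The second place, 85 mm to the -y side, holds a fixed glue stick; highest point there 68 mm. At both ends of the free place black saddles (x 62 to 88 mm either way) take the end caps; their side walls are 48 mm apart, 56 mm high; end plates at 95 mm, 58 mm high.
- clip_seat (a point): Centre of the free place, where the torch's origin lies when fully home, 45 mm above the worktop; x along the torch's axis, y across, z up. The saddles leave no room for fingers at the torch's ends. Between the two clips 70 mm of the tube is free for fingers, with nothing above the base plate.
- clip_a (a point): Middle of one of the two spring clips of the free place, at 45 mm height (clip_seat x = -44 mm). 16 mm long in x, open upwards: two steel spring jaws, 22 mm apart at the throat (54 mm above the worktop), flared lips to 68 mm. Pushing the 28 mm tube straight down spreads them: about 12 N for both clips together, then they snap over it.
- clip_b (a point): The same for the other clip, at clip_seat x = +44 mm.
- tape_1: Roll of brown tape lying flat, 96 mm across, 25 mm high, origin at its centre, underside. Bystander.
- clip_tin: Round grey tin of paper clips, 72 mm across, 26 mm high, origin at its centre, underside. Bystander.

How it is judged:
By the outcome, as a careful person would: the job done as asked, in the order asked, and still so for the second after the job is handed in, with the robot touching nothing.
It also fails if it takes over 67 s, if anything falls off the work surface, if the arm or the gripper's body presses on something with over 40 N, if the wrist force passes 120 N, or if a joint passes its speed limit or range.

ROBOT

A 6-joint arm with a two-finger parallel gripper is mounted at the origin on a cart in front of the work surface, level with it; the furniture and walls round the work are solid. World frame = base frame: x ahead of the robot, y to its left, z up, the work surface at z = 0. Lengths are in m, angles in rad, forces in N, time in s.
With the tool pointing down it reaches from about 0.275 to 0.775 m from the base axis. Payload 14.6 kg.
Tool frame: the origin (TCP) lies on the centre line of the jaws, within the pads' length; the fingertips stand env.tip_extent ahead of it and the grasp point (between the pads) is the TCP (env.tip_extent is the distance from the TCP to the fingertips, in m); z points along the fingers, y is the direction in which the jaws open and shut (so a half turn about z gives the same grasp; the last joint's range is limited). The gripper opens to 85 mm and grips with 20 to 120 N. Pads are 22 mm wide; open, the fingers measure 114 mm over their backs; the gripper's body (76 mm by 85 mm) begins 54 mm behind the grasp point. The pads swing forward as they close: fully open they stand 13 mm farther back than shut.
Start: joints at [0.985, 0.263, -0.048, 1.259, 0, 1.415], TCP at [0.219, 0.477, 0.25] pointing down, gripper open.
Joint ranges: [-2.65, 2.65], [-0.89, 1.7], [-1.18, 1.37], [-2.13, 2.11], [-1.35, 1.29], [-3.14, 3.14]. Speed limits (rad/s): [1.89, 1.89, 2.57, 2.79, 3.14, 3.14].

INTERFACE

Orientations are given as a rotation vector (axis times angle).
In Python, from station import readout, eyes, job, env gives the robot as it stands.
- The arm moves only by the shell command python3 -m crank 'ROWS' [OPENING]. ROWS is JSON, a list that holds one entry, the list of rows, each a list of 4 numbers: the shift along the world's x, y, z in mm, then the turn about the world's z in rad. In form: [[[dx, dy, dz, turn], ...]]. A call has 1 to 10 rows; each row shifts and turns the commanded pose from where the row before left it; what a row does not reach is not made up. A row lasts 1/10 s, in which the tool goes at most 50 mm and 8.59 degrees, less where a joint would pass 70% of its speed; a pose out of reach is approached as far as the arm can. A call is refused whole if a number of a shift passes 50 or a number of a turn 0.15, either way. A call with a gripper value outside its range is refused whole. OPENING is the opening in per cent of the stroke, from 0 (shut) to 100 (fully open), set as the call begins (- or left out, the last holds). The fingers move at their own pace and stop on an object; the grip force is fixed at half the most. Time passes only in rows, so rows that do not move let the fingers close. It gives the time, the measured TCP pose, the force and the opening at its end, in the units of the state.
- readout.observe(): the state, without advancing time (a new reading comes with each control period).
- eyes.snapshot(name): name is "side" or "top" or "wrist"; returns a dict with "pixels" (420x560x3 uint8, red, green, blue), "K" (3x3 intrinsics, pixels), "view" (4x4, takes a point from world to camera coordinates); the wrist camera has in their place "hand_eye" (4x4, takes a point from camera to tool coordinates, whose origin is the TCP and whose axes are the flange's). Camera axes: x right, y down, z forward; pixel columns grow to the right and rows downward; lengths in m; the calibration is good to about 2 mm. A picture is of the moment at which its call begins: read the wrist's pose just before it. There is no depth.
- job.hand_in(): hands the job in, once; it reports no verdict.
The state is a dict: "t": time; "joint_pos": joint angles; "joint_vel": joint speeds; "tau": joint torques, N m; "position": TCP position; "orientation": TCP orientation; "contact_force": force on the tool from outside, world axes, zero at the start; "wrist_torque": the same for the moment, N m; "gripper_width": opening from 0.0 (shut) to 1.0 (fully open).
Only numpy, scipy, OpenCV 4.12 (cv2) and the standard library are available. Lean on these libraries where they do the work, as an engineer would, in place of code of your own. Each camera call takes 0.05 s, during which the arm holds its last target.

## Working session

There is one attempt and no reset: what is moved stays moved. The work goes in short steps, Python scripts to look and compute and a shell command to move; the robot and the scene stay as the last step left them, time stands still between calls to the robot, and variables do not carry over. Pictures are saved under pics/ and viewed, and the job is handed in when it is done.

```bash
ls; mkdir -p pics
python3 - <<'E'
from station import readout, eyes, job, env
import cv2, numpy as np, pickle
o=readout.observe();print(o, env.tip_extent)
for n in ("top","side","wrist"):
    s=eyes.snapshot(n); pickle.dump(s,open(f'pics/{n}0.pkl','wb'))
    cv2.imwrite(f'pics/{n}0.png',s['pixels'][:,:,::-1]); print(n,s['K'],s.get('view',s.get('hand_eye')))
E
```

```text
pics
{'t': 0.0, 'joint_pos': array([ 9.84685377e-01,  2.63512840e-01, -4.89195656e-02,  1.25939099e+00,
       -6.03676600e-06,  1.41548407e+00]), 'joint_vel': array([-0.00196137, -0.00014201, -0.00163299, -0.00096647,  0.00088693,
        0.00096535]), 'tau': array([-3.33040080e-04, -6.37622595e+01,  3.84555674e+01,  1.42913859e-02,
       -2.71231129e-04, -3.08499602e-05]), 'position': array([0.21911339, 0.47682028, 0.24983669]), 'orientation': array([-6.71397955e-01, -3.06863561e+00,  1.50698184e-03]), 'contact_force': array([-0.67656282,  0.51910533,  0.17831548]), 'wrist_torque': array([0.02442233, 0.02174176, 0.01356731]), 'gripper_width': 1.00020332971817} 0.019
top [[512.12550338   0.         289.08340315]
 [  0.         512.12550338 201.07969902]
 [  0.           0.           1.        ]] [[ 0.00756095 -0.99994828  0.00680213 -0.05607681]
 [-0.99841995 -0.00792782 -0.05563049  0.56450863]
 [ 0.05568154 -0.00637076 -0.99842825  1.64222025]
 [ 0.          0.          0.          1.        ]]
side [[467.19377181   0.         283.66956341]
 [  0.         467.19377181 215.16518639]
 [  0.           0.           1.        ]] [[ 0.99466296 -0.1003873  -0.02383263 -0.55263081]
 [-0.07668834 -0.5647769  -0.82167265  0.06290304]
 [ 0.06902537  0.81911504 -0.5694612   1.22773915]
 [ 0.          0.          0.          1.        ]]
wrist [[378.52034193   0.         277.76013104]
 [  0.         378.52034193 206.32359064]
 [  0.           0.           1.        ]] [[ 3.29210373e-04 -9.50834581e-01 -3.09699032e-01  7.97025792e-02]
 [ 9.99999634e-01  6.84278751e-05  8.52914074e-04  5.76322888e-04]
 [-7.89788150e-04 -3.09699199e-01  9.50834256e-01 -1.22709307e-01]
 [ 0.00000000e+00  0.00000000e+00  0.00000000e+00  1.00000000e+00]]
```

View pics/top0.png

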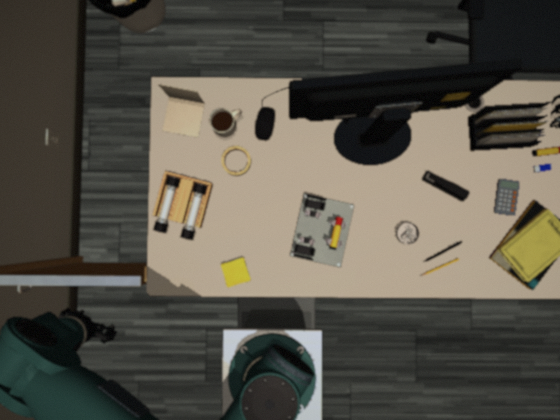

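View pics/side0.png

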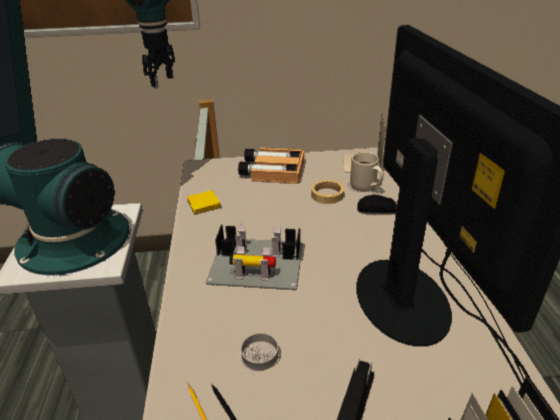

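View pics/wrist0.png

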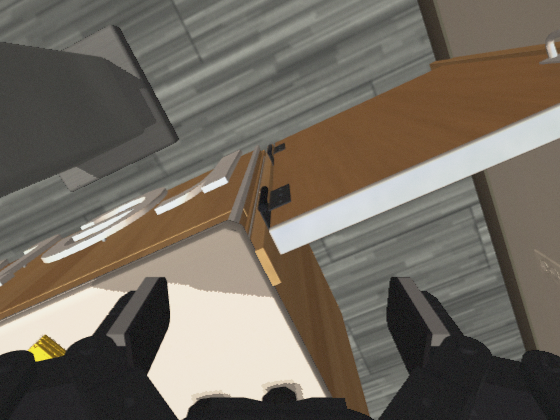

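```bash
cat > h.py <<'E'
import numpy as np, cv2, pickle
S={n:pickle.load(open(f'pics/{n}0.pkl','rb')) for n in('top','side')}
def proj(n,P):
    s=S[n];c=s['view']@np.r_[P,1];p=s['K']@c[:3];return p[:2]/p[2]
def ray(s,uv,V=None):
    V=s['view'] if V is None else V
    R=V[:3,:3];c=-R.T@V[:3,3];d=R.T@np.linalg.solve(s['K'],np.r_[uv,1]);return c,d
def plane(s,uv,z,V=None):
    c,d=ray(s,uv,V);return c+d*(z-c[2])/d[2]
def tri(uv1,uv2):
    c1,d1=ray(S['top'],uv1);c2,d2=ray(S['side'],uv2)
    t=np.linalg.lstsq(np.c_[d1,-d2],c2-c1,rcond=None)[0]
    a=c1+t[0]*d1;b=c2+t[1]*d2;return (a+b)/2,np.linalg.norm(a-b)
E
python3 - <<'E'
from h import *
print('tcp',proj('top',[.219,.477,.25]),proj('side',[.219,.477,.25]))
t=S['top'];s=S['side']
for uv in [(146,266),(146,284),(0,263),(0,285),(83,258)]:
    print(uv,plane(t,uv,0).round(3),plane(t,uv,.2).round(3))
print(tri((146,283),(200,107)),tri((146,268),(213,101)))
for n,uv in dict(tray=(183,205),rack=(322,230)).items():print(n,plane(t,uv,0))
im=t['pixels'][:,:,::-1]
cv2.imwrite('pics/ctray.png',cv2.resize(im[160:250,140:230],None,fx=6,fy=6,interpolation=cv2.INTER_CUBIC))
cv2.imwrite('pics/crack.png',cv2.resize(im[180:280,275:370],None,fx=6,fy=6,interpolation=cv2.INTER_CUBIC))
im=s['pixels'][:,:,::-1]
cv2.imwrite('pics/cside.png',cv2.resize(im[90:300,170:350],None,fx=2.8,fy=2.8,interpolation=cv2.INTER_CUBIC))
E
```

```text
tcp [ 95.56308176 320.97245951] [161.90832698  80.8513407 ]
(146, 266) [0.351 0.41  0.   ] [0.366 0.356 0.2  ]
(146, 284) [0.294 0.409 0.   ] [0.315 0.355 0.2  ]
(0, 263) [0.358 0.882 0.   ] [0.372 0.771 0.2  ]
(0, 285) [0.287 0.879 0.   ] [0.309 0.769 0.2  ]
(83, 258) [0.376 0.614 0.   ] [0.387 0.536 0.2  ]
(array([0.32889087, 0.35442863, 0.20371381]), np.float64(0.021222294451576217)) (array([0.37150274, 0.35044069, 0.22148619]), np.float64(0.019075382202122404))
tray [0.55025411 0.29423227 0.        ]
rack [ 0.47224141 -0.15982287  0.        ]
```

View pics/ctray.png

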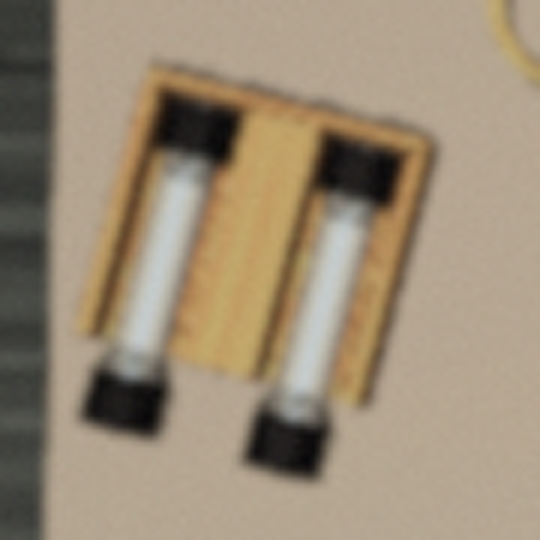

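View pics/crack.png

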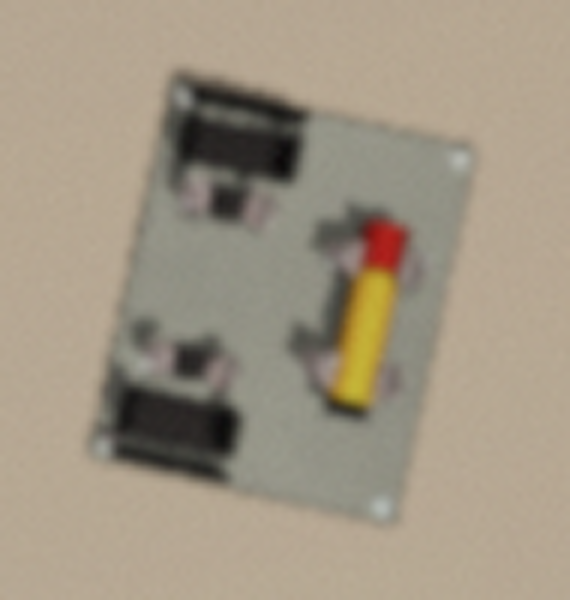

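View pics/cside.png

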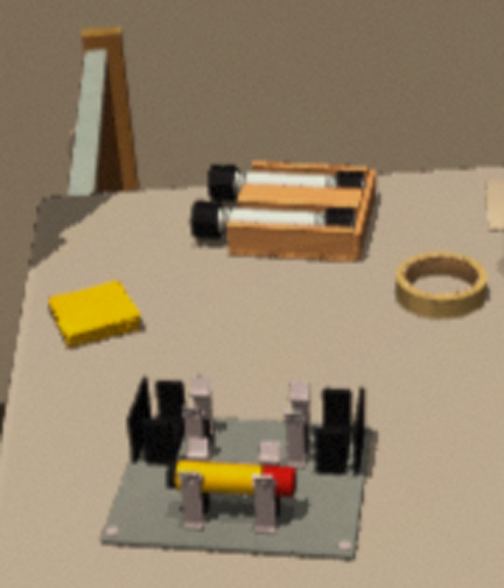

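Run:
```python
from h import *
t=S['top'];im=t['pixels'].astype(int)
# dark caps in tray region, plane z=.035 approx for top visible; use axis height compromise
g=im.max(2)
def blobs(mask,x0,y0,x1,y1,amin):
    m=np.zeros_like(g,np.uint8);m[y0:y1,x0:x1]=(mask[y0:y1,x0:x1]*255)
    n,l,st,c=cv2.connectedComponentsWithStats(m)
    return [(c[i],st[i]) for i in range(1,n) if st[i,4]>=amin]
for c,st in blobs(g<70,145,165,225,250,25):
    print('dark',c.round(1),st,plane(t,c,.036).round(4))
white=(im.min(2)>165)&(im.max(2)-im.min(2)<30)
for c,st in blobs(white,150,165,215,250,25): 
    m=np.zeros_like(g,np.uint8);x,y,w,h=st[:4];
    ys,xs=np.nonzero(white[y:y+h,x:x+w]);P=np.array([plane(t,(a+x,b+y),.038) for a,b in zip(xs,ys)])
    u,sv,vt=np.linalg.svd(P-P.mean(0));print('white',P.mean(0).round(4),np.degrees(np.arctan(vt[0,1]/vt[0,0])))
# rack screws/corners z=.008
for uv in [(180,97),(103,447),(382,507),(459,160)]:
    print('screw',plane(t,(275+uv[0]/6,180+uv[1]/6),.008).round(4))
for uv in [(178,72),(90,455),(390,522),(472,145)]:
    print('corner',plane(t,(275+uv[0]/6,180+uv[1]/6),.008).round(4))
for n,uv in dict(tape=(236,160),tin=(406,232),note=(235,272)).items():print(n,plane(t,uv,0.02).round(3))
```

```text
dark [146. 173.] [145 165   3  17  51] [0.6502 0.4073 0.036 ]
dark [172.1 181. ] [165 176  15  11 115] [0.6251 0.3233 0.036 ]
dark [199.2 188. ] [193 183  14  11 111] [0.6033 0.2364 0.036 ]
dark [160.5 226.7] [154 222  14  10 100] [0.4788 0.3573 0.036 ]
dark [187.3 233.8] [181 229  13  10  95] [0.457  0.2716 0.036 ]
white [0.5519 0.3405 0.038 ] -14.265037617613286
white [0.5303 0.2537 0.038 ] -14.159176062614684
screw [ 0.5818 -0.1034  0.008 ]
screw [ 0.3924 -0.063   0.008 ]
screw [ 0.3613 -0.2136  0.008 ]
screw [ 0.5488 -0.255   0.008 ]
corner [ 0.5954 -0.1023  0.008 ]
corner [ 0.388  -0.0561  0.008 ]
corner [ 0.3533 -0.2179  0.008 ]
corner [ 0.557 -0.262  0.008]
tape [0.697 0.121 0.02 ]
tin [ 0.468 -0.429  0.02 ]
note [0.336 0.12  0.02 ]
```

```bash
python3 -m crank '[[[0,0,45,0],[0,0,45,0],[0,0,45,0],[0,-40,0,0],[20,-40,0,0.05],[40,-22,0,0.05],[40,-15,0,0.05],[40,-15,0,0.05],[40,-15,0,0],[40,-15,0,0]]]' 100; python3 -m crank '[[[31,0,-25,0],[0,0,-40,0],[0,0,-40,0],[0,0,-25,0],[0,0,0,0],[0,0,0,0]]]'
cat > w.py <<'E'
from station import readout, eyes
from h import *
from scipy.spatial.transform import Rotation as R
def wrist(name):
    o=readout.observe();s=eyes.snapshot('wrist')
    T=np.eye(4);T[:3,:3]=R.from_rotvec(o['orientation']).as_matrix();T[:3,3]=o['position']
    s['view']=np.linalg.inv(T@s['hand_eye']);s['T']=T
    pickle.dump(s,open(f'pics/{name}.pkl','wb'));cv2.imwrite(f'pics/{name}.png',s['pixels'][:,:,::-1])
    print(o['t'],o['position'],np.degrees(np.arctan2(T[1,0],T[0,0])),o['joint_pos'].round(2));return s
E
python3 -c "
from w import *
wrist('w1')"
```

```text
t: 1.15
position: [0.4407, 0.314, 0.3852]
orientation: [-0.362, -3.121, 0.0]
contact_force: [0.0, 0.8, -0.1]
gripper_width: 0.995
t: 1.75
position: [0.4703, 0.3151, 0.2561]
orientation: [0.362, 3.121, -0.0]
contact_force: [0.5, -0.6, 1.0]
gripper_width: 1.002
1.75 [0.4702766  0.31506675 0.25607858] 166.77874801604446 [ 0.45  0.33  0.07  1.31 -0.    0.68]
```

View pics/w1.png

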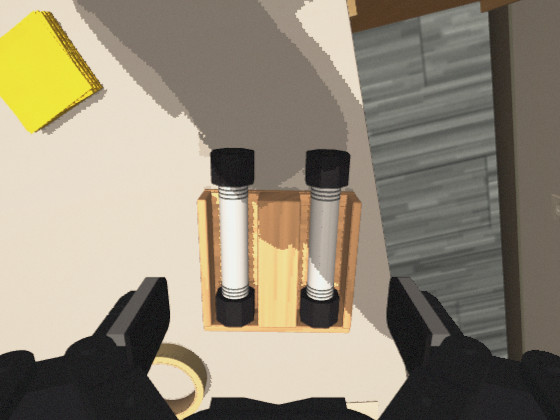

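Run:
```python
from h import *
s=pickle.load(open('pics/w1.pkl','rb'));im=s['pixels'].astype(int);g=im.max(2)
m=((g<45)*255).astype(np.uint8);m[:145]=0;m[340:]=0;m[:,:195]=0;m[:,365:]=0
n,l,st,c=cv2.connectedComponentsWithStats(m)
for i in range(1,n):
    if st[i,4]>300: print(c[i].round(1),st[i],plane(s,c[i],.026).round(4),plane(s,c[i],.04).round(4))
# tube rows: midpoints between caps at two rows, from caps' extents
for r in (200,220,240,260,280): print(r,im[r,200:360:4].max(1))
```

```text
[232.9 166. ] [ 211  148   43   39 1483] [0.4561 0.2757 0.026 ] [0.4536 0.278  0.04  ]
[327. 167.] [ 306  149   44   39 1385] [0.4774 0.3622 0.026 ] [0.474  0.3611 0.04  ]
[238.1 305.7] [216 287  38  39 586] [0.6042 0.2409 0.026 ] [0.5959 0.2446 0.04  ]
[319.2 306.5] [300 288  39  38 568] [0.6251 0.3254 0.026 ] [0.6159 0.3257 0.04  ]
200 [240 232  94 188 205 219 240 242 231 238 232 141 176 192 193 127 125 119
 124 118 114 121 126 125 117 137 201 203 125 142 105  94  90  87 120 189
 200 104 108 111]
220 [240 240  94 131 178 199 240 241 242 241 234 189 166 177 240 200 191 192
 195 183 193 203 194 181 182 155 178 143 136 161 172 191 182 176 150 184
 149  99 171 190]
240 [240 241 116 101 190 201 239 242 242 241 235 195 175 230 240 240 198 189
 191 178 193 202 191 178 194 177 189 138 141 165 179 188 178 168 139 192
 105  95 193 185]
260 [235 240 165 101 181 170 236 240 242 240 235 200 150 180 241 240 240 240
 240 240 240 241 240 240 240 178 240 174 151 168 186 185 176 160 193 174
 107 151 189 150]
280 [213 240 230 103 187 182 233 241 242 241 235 202 122 172 240 240 241 240
 240 239 240 240 240 240 240 181 239 182 235 240 242 241 173 145 183 114
 104 170 185 161]
```

```bash
python3 -m crank '[[[8,45,0,0],[0,0,-45,0],[0,0,-45,0],[0,0,-36,0],[0,0,0,0],[0,0,0,0]]]' 75
python3 -c "
from w import *
wrist('w2')"
```

```text
t: 2.4
position: [0.479, 0.3605, 0.1313]
orientation: [0.362, 3.119, 0.001]
contact_force: [-0.0, -0.8, 0.7]
gripper_width: 0.75
2.4 [0.47902324 0.36049427 0.131296  ] 166.77844485337383 [ 0.51  0.45 -0.1   1.03  0.    0.74]
```

View pics/w2.png

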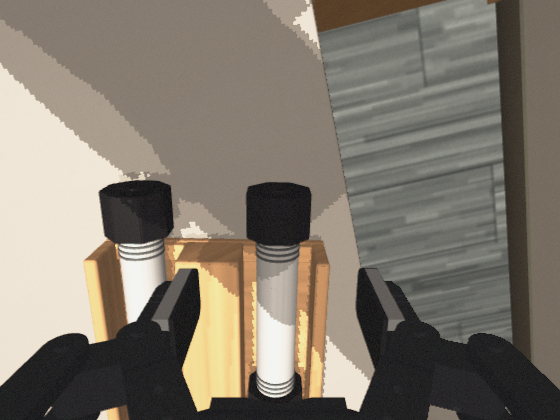

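```bash
python3 - <<'E'
from h import *
s=pickle.load(open('pics/w2.pkl','rb'))
S['w']=s
for z in(.006,.026,.046):print(proj('w',[.479,.3605,z]))
# cap ends at top z=.046, bottom edge row ~ tube side 240, tail 186
for uv in[(278,186),(278,242),(136,184),(139,240)]:print(plane(s,uv,.042).round(4))
E
python3 -m crank '[[[0,0,-45,0],[0,0,-40,0],[0,0,-18,0],[0,0,0,0],[0,0,0,0]]]' 75
python3 -c "
from w import *
wrist('w3')"
```

```text
[276.35218964 204.37760943]
[276.29771421 213.97638132]
[276.23392625 225.2160548 ]
[0.4571 0.3667 0.042 ]
[0.4914 0.3587 0.042 ]
[0.4372 0.2872 0.042 ]
[0.4708 0.277  0.042 ]
t: 2.95
position: [0.4796, 0.3608, 0.0286]
orientation: [0.362, 3.118, 0.003]
contact_force: [0.4, 0.2, 0.0]
gripper_width: 0.749
2.95 [0.47964363 0.36079354 0.02859027] 166.7736913282318 [ 0.51  0.53 -0.25  0.78  0.    0.74]
```

View pics/w3.png

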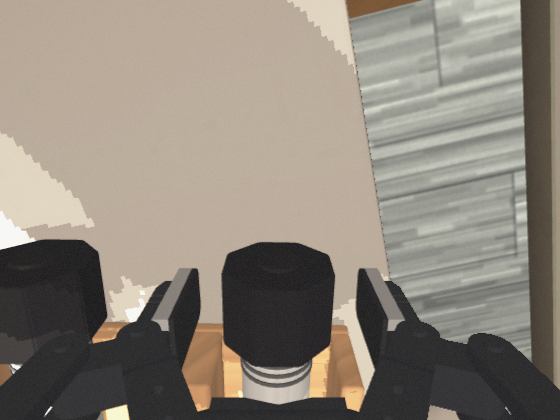

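```bash
cat > f.py <<'E'
from station import readout
import sys
o=readout.observe();print(round(o['t'],2),o['position'].round(4),o['contact_force'].round(2),o['wrist_torque'].round(3),o['tau'].round(2)[1:4],round(o['gripper_width'],3))
E
python3 -m crank '[[[0,0,0,0],[0,0,0,0],[0,0,0,0],[0,0,0,0],[0,0,0,0]]]' 0 
python3 f.py
python3 -m crank '[[[0,0,5,0],[0,0,10,0],[0,0,10,0],[0,0,5,0],[0,0,0,0],[0,0,0,0],[0,0,0,0]]]' 
python3 f.py
for i in 1 2 3 4 5 6; do python3 -m crank '[[[0,0,0,0]]]' >/dev/null; python3 f.py; done
python3 -c "
from w import *
wrist('w4')"
```

```text
t: 3.5
position: [0.4791, 0.3604, 0.0278]
orientation: [0.362, 3.119, 0.002]
contact_force: [-1.6, -0.2, 10.6]
gripper_width: 0.458
3.5 [0.4791 0.3604 0.0278] [-1.58 -0.15 10.64] [-0.313 -0.032 -0.054] [-74.72  28.97  -0.5 ] 0.458
t: 4.2
position: [0.478, 0.3599, 0.0559]
orientation: [-0.362, -3.12, 0.001]
contact_force: [-0.1, 0.2, -2.7]
gripper_width: 0.457
4.2 [0.478  0.3599 0.0559] [-0.12  0.23 -2.69] [0.089 0.16  0.01 ] [-81.87  33.7   -0.13] 0.457
4.3 [0.478  0.3599 0.0559] [ 0.37  0.43 -2.85] [0.053 0.196 0.029] [-81.53  33.53  -0.13] 0.457
4.4 [0.4781 0.36   0.056 ] [-0.88 -0.14 -2.56] [ 0.033  0.195 -0.053] [-81.37  33.47  -0.13] 0.459
4.5 [0.4782 0.36   0.0561] [ 0.08  0.09 -1.95] [0.056 0.215 0.051] [-81.3   33.47  -0.13] 0.457
4.6 [0.4782 0.36   0.0562] [ 0.17  0.16 -2.66] [-0.005  0.189  0.015] [-81.29  33.48  -0.14] 0.454
4.7 [0.4782 0.36   0.0562] [-0.43  0.18 -3.47] [ 0.01   0.175 -0.009] [-81.3   33.5   -0.14] 0.458
4.8 [0.4782 0.36   0.0563] [-0.16  0.91 -2.48] [ 0.029  0.244 -0.058] [-81.31  33.51  -0.14] 0.456
4.8 [0.47822087 0.3600248  0.05626399] 166.7761863923688 [ 0.51  0.51 -0.22  0.85  0.    0.74]
```

View pics/w4.png

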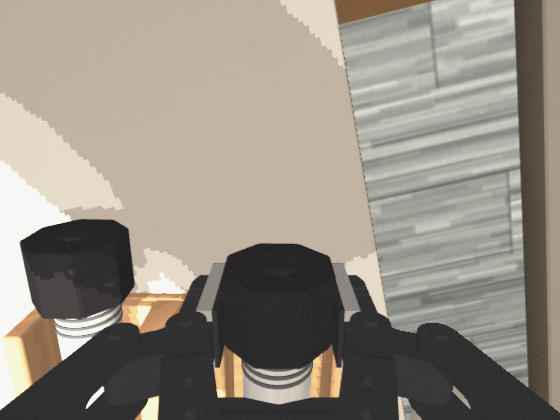

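```bash
python3 -m crank '[[[0,0,-10,0],[0,0,-10,0],[0,0,-10,0],[0,0,0,0],[0,0,0,0]]]'; python3 f.py
python3 -m crank '[[[0,0,0,0],[0,0,0,0],[0,0,0,0],[0,0,25,0],[0,0,45,0],[-11,-43,0,0],[-10,-43,0,0],[0,0,0,0],[0,0,0,0]]]' 75
python3 -c "
from w import *
wrist('w5')"
```

```text
t: 5.35
position: [0.4777, 0.3598, 0.0254]
orientation: [-0.362, -3.12, 0.001]
contact_force: [-0.3, -1.0, -2.4]
gripper_width: 0.458
5.35 [0.4777 0.3598 0.0254] [-0.34 -0.99 -2.39] [ 0.047  0.299 -0.009] [-81.95  31.9   -0.34] 0.458
t: 6.25
position: [0.4574, 0.2735, 0.0967]
orientation: [0.364, 3.12, 0.001]
contact_force: [0.8, 0.4, 0.2]
gripper_width: 0.752
6.25 [0.4574438  0.27350258 0.09666584] 166.69456369753686 [ 0.39  0.37 -0.33  0.87  0.    0.62]
```

View pics/w5.png

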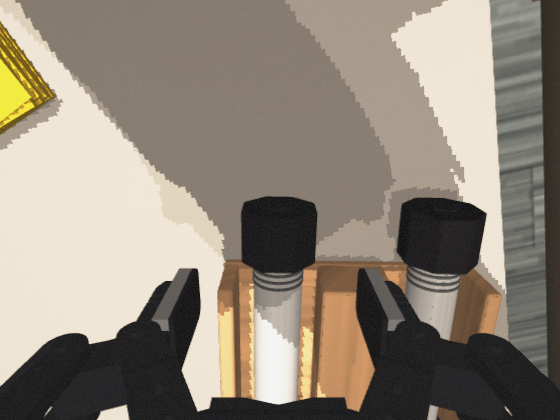

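```bash
python3 -m crank '[[[0,0,-40,0],[0,0,-28,0],[0,0,0,0],[0,0,0,0]]]' 75
python3 -m crank '[[[0,0,0,0],[0,0,0,0],[0,0,0,0],[0,0,0,0],[0,0,0,0]]]' 0 
python3 f.py
python3 -m crank '[[[0,0,5,0],[0,0,10,0],[0,0,10,0],[0,0,5,0],[0,0,0,0],[0,0,0,0],[0,0,0,0]]]' 
python3 f.py
for i in 1 2 3 4 5 6; do python3 -m crank '[[[0,0,0,0]]]' >/dev/null; python3 f.py; done
python3 -c "
from w import *
wrist('w6')"
```

```text
t: 6.7
position: [0.4574, 0.2747, 0.0286]
orientation: [-0.36, -3.12, 0.0]
contact_force: [-0.6, -1.0, 0.7]
gripper_width: 0.752
t: 7.2
position: [0.4582, 0.2746, 0.0296]
orientation: [0.361, 3.119, 0.003]
contact_force: [-0.3, 2.5, 7.1]
gripper_width: 0.453
7.2 [0.4582 0.2746 0.0296] [-0.32  2.45  7.11] [0.272 0.006 0.028] [-67.07  27.07   0.13] 0.453
t: 7.9
position: [0.457, 0.2739, 0.058]
orientation: [-0.362, -3.12, 0.0]
contact_force: [-0.2, 0.0, -0.5]
gripper_width: 0.456
7.9 [0.457  0.2739 0.058 ] [-0.17  0.02 -0.55] [-0.06   0.074  0.023] [-7.084e+01  3.148e+01 -6.000e-02] 0.456
8.0 [0.457  0.2739 0.0579] [ 0.82 -0.6  -0.83] [ 0.053  0.148 -0.003] [-7.054e+01  3.131e+01 -7.000e-02] 0.458
8.1 [0.4571 0.274  0.058 ] [-0.02 -0.62 -1.35] [ 0.034  0.133 -0.034] [-7.038e+01  3.126e+01 -7.000e-02] 0.454
8.2 [0.4572 0.274  0.0582] [-0.02 -0.11 -0.71] [0.069 0.092 0.018] [-7.031e+01  3.126e+01 -7.000e-02] 0.455
8.3 [0.4572 0.274  0.0582] [-0.58  0.42 -1.41] [-0.026  0.071  0.029] [-7.029e+01  3.127e+01 -7.000e-02] 0.458
8.4 [0.4572 0.274  0.0582] [-0.75  0.47 -1.93] [-0.003  0.125 -0.009] [-7.030e+01  3.128e+01 -7.000e-02] 0.455
8.5 [0.4573 0.274  0.0583] [ 0.07 -0.73 -0.4 ] [ 0.036  0.071 -0.009] [-7.031e+01  3.129e+01 -7.000e-02] 0.455
8.5 [0.457254   0.27403804 0.05827829] 166.7748935776751 [ 0.39  0.41 -0.39  0.77 -0.    0.62]
```

View pics/w6.png

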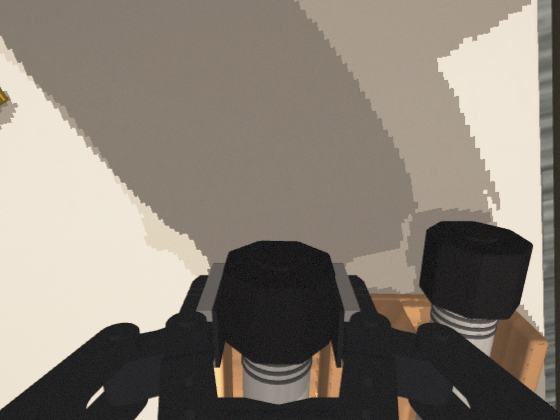

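```bash
python3 -m crank '[[[0,0,-10,0],[0,0,-10,0],[0,0,-11,0],[0,0,0,0],[0,0,0,0]]]'; python3 f.py
python3 -m crank '[[[0,0,0,0],[0,0,0,0],[0,0,0,0],[0,0,25,0],[0,0,45,0],[11,43,0,0],[10,43,0,0],[0,0,0,0],[0,0,-40,0],[0,0,-28,0]]]' 75
python3 -m crank '[[[0,0,0,0],[0,0,0,0]]]'; python3 f.py
python3 -c "
from w import *
wrist('w7')"
```

```text
t: 9.05
position: [0.4568, 0.2739, 0.0263]
orientation: [-0.362, -3.12, 0.001]
contact_force: [0.2, -0.3, -0.6]
gripper_width: 0.456
9.05 [0.4568 0.2739 0.0263] [ 0.19 -0.28 -0.65] [0.017 0.074 0.024] [-71.52  29.2   -0.14] 0.456
t: 10.05
position: [0.478, 0.36, 0.0279]
orientation: [0.361, 3.121, -0.0]
contact_force: [-0.1, 0.4, -0.5]
gripper_width: 0.753
t: 10.25
position: [0.4782, 0.3598, 0.0298]
orientation: [-0.362, -3.12, 0.001]
contact_force: [1.0, 0.1, 0.5]
gripper_width: 0.753
10.25 [0.4782 0.3598 0.0298] [0.97 0.12 0.55] [-0.041 -0.018  0.045] [-76.81  29.13  -0.36] 0.753
10.25 [0.47820319 0.35981467 0.02976442] 166.76830675401604 [ 0.51  0.53 -0.25  0.79 -0.    0.74]
```

View pics/w7.png

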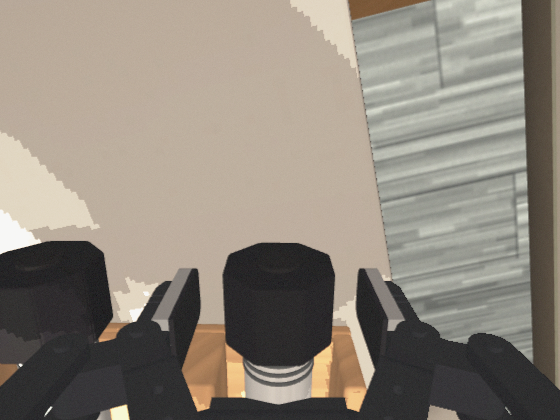

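```bash
python3 -m crank '[[[0,0,0,0],[0,0,0,0],[0,0,0,0],[0,0,0,0],[0,0,10,0],[0,0,20,0],[0,0,30,0],[0,0,30,0],[0,0,0,0],[0,0,0,0]]]' 0;python3 f.py
python3 -m crank '[[[-5,-20,0,0],[-7,-35,0,0],[-8,-38,0,0],[-8,-38,0,0],[-8,-38,0,0],[-7,-38,0,0],[-5,-31,0,0],[-3,-20,0,0],[0,0,0,0],[0,0,0,0]]]'
python3 -m crank '[[[0,0,-30,0],[0,0,-30,0],[0,0,0,0],[0,0,0,0]]]'
python3 -c "
from w import *
wrist('w8')
s=eyes.snapshot('side');pickle.dump(s,open('pics/side1.pkl','wb'));cv2.imwrite('pics/side1.png',s['pixels'][:,:,::-1])"
```

```text
t: 11.3
position: [0.4783, 0.3601, 0.1199]
orientation: [0.362, 3.12, 0.001]
contact_force: [0.0, -0.6, -3.5]
gripper_width: 0.457
11.3 [0.4783 0.3601 0.1199] [ 0.03 -0.58 -3.52] [0.022 0.235 0.003] [-82.92  38.51   0.25] 0.457
t: 12.3
position: [0.4267, 0.1019, 0.1187]
orientation: [-0.363, -3.119, 0.0]
contact_force: [0.5, 1.3, -1.6]
gripper_width: 0.456
t: 12.7
position: [0.427, 0.1026, 0.0594]
orientation: [-0.36, -3.119, 0.0]
contact_force: [1.0, -0.1, -2.1]
gripper_width: 0.456
12.7 [0.42695466 0.10259943 0.05942731] 166.82919453021577 [ 0.05  0.28 -0.61  0.69  0.    0.28]
```

View pics/w8.png

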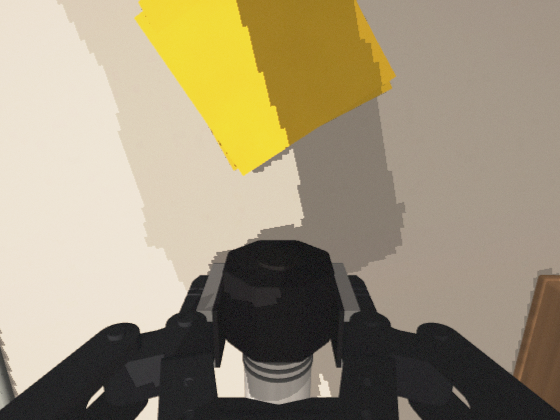

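View pics/side1.png

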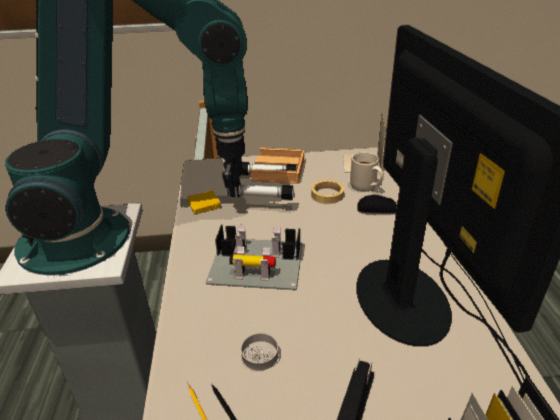

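```bash
python3 -m crank '[[[0,0,-20,0],[0,0,-12,0],[0,0,-5,0],[0,0,0,0],[0,0,0,0]]]'; python3 f.py
python3 -m crank '[[[0,0,0,0],[0,0,0,0],[0,0,0,0],[0,0,20,0],[0,0,40,0],[0,0,40,0],[37,-9,0,0],[36,-8,0,0],[0,0,0,0],[0,0,0,0]]]' 80
python3 -c "
from w import *
wrist('w9')"
```

```text
t: 13.3
position: [0.4282, 0.1022, 0.0242]
orientation: [0.362, 3.118, 0.001]
contact_force: [-5.8, -0.6, 17.5]
gripper_width: 0.456
13.3 [0.4282 0.1022 0.0242] [-5.79 -0.65 17.53] [-0.048  1.028 -0.28 ] [-49.64  25.28  -2.32] 0.456
t: 14.3
position: [0.5005, 0.0849, 0.1221]
orientation: [-0.362, -3.12, 0.0]
contact_force: [-0.4, -0.1, 0.1]
gripper_width: 0.798
14.3 [0.50046549 0.0848633  0.12206451] 166.74970616186252 [ 0.01  0.31 -0.35  0.91  0.    0.24]
```

View pics/w9.png

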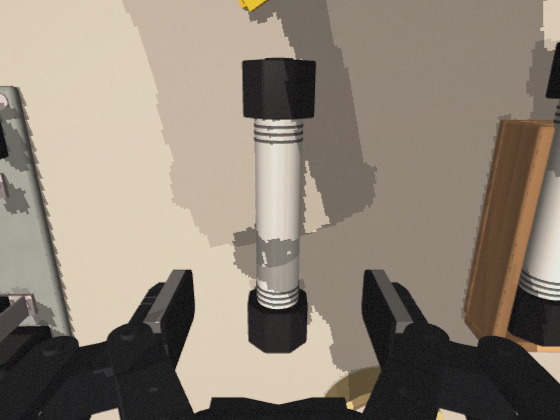

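Run:
```python
from h import *
s=pickle.load(open('pics/w9.pkl','rb'))
S['w']=s;im=s['pixels'].astype(int)
print(im[40:130:2,279].max(1),im[270:360:2,277].max(1))
for a in [(279,60),(279,119),(278,291),(277,350)]:
    for z in (.03,.04):print(a,z,plane(s,a,z).round(4))
print(proj('w',[.5005,.0849,.02]))
```

```text
[197 196 198 196 197 197 199 199 194  40  46  55  59  60  56  54  56  57
  59  53  58  54  57  51  55  54  57  53  51  52  55  52  46  48  53  52
  48  52  48  44 159 227 226 119 126] [168 166 168 165 167 166 165 168 167 167 169 202 126 235 142 151 229  99
 195 226  23  26  40  44  46  46  45  49  50  46  49  46  43  44  42  47
  43  46  49  40  48  70 221 221 220]
(279, 60) 0.03 [0.412  0.1072 0.03  ]
(279, 60) 0.04 [0.4125 0.107  0.04  ]
(279, 119) 0.03 [0.4418 0.1002 0.03  ]
(279, 119) 0.04 [0.4409 0.1004 0.04  ]
(278, 291) 0.03 [0.5471 0.0749 0.03  ]
(278, 291) 0.04 [0.5413 0.0762 0.04  ]
(277, 350) 0.03 [0.5913 0.0638 0.03  ]
(277, 350) 0.04 [0.5835 0.0657 0.04  ]
[276.54703416 216.00528836]
```

```bash
python3 -m crank '[[[-1,0,-40,0],[0,0,-40,0],[0,0,-19,0],[0,0,0,0],[0,0,0,0]]]' 80; python3 f.py
python3 -m crank '[[[0,0,0,0],[0,0,0,0],[0,0,0,0],[0,0,0,0],[0,0,0,0],[0,0,0,0]]]' 0; python3 f.py
python3 -m crank '[[[0,0,10,0],[0,0,25,0],[0,0,40,0],[0,0,40,0],[0,0,25,0],[0,0,0,0],[0,0,0,0],[0,0,0,0]]]'; python3 f.py
python3 -c "
from w import *
wrist('w10')"
```

```text
t: 14.85
position: [0.4988, 0.0852, 0.024]
orientation: [-0.361, -3.12, -0.0]
contact_force: [-0.9, 0.1, -0.2]
gripper_width: 0.799
14.85 [0.4988 0.0852 0.024 ] [-0.86  0.11 -0.18] [-0.006 -0.005  0.022] [-64.13  26.21  -0.29] 0.799
t: 15.45
position: [0.4997, 0.085, 0.0244]
orientation: [0.362, 3.119, 0.0]
contact_force: [-3.0, -0.3, 13.6]
gripper_width: 0.31
15.45 [0.4997 0.085  0.0244] [-2.97 -0.28 13.63] [-0.182  0.595 -0.072] [-60.49  26.36  -1.34] 0.31
t: 16.25
position: [0.4985, 0.085, 0.1622]
orientation: [-0.362, -3.119, 0.0]
contact_force: [-0.2, 0.2, -3.0]
gripper_width: 0.305
16.25 [0.4985 0.085  0.1622] [-0.2   0.18 -2.98] [-0.017  0.005  0.054] [-6.505e+01  3.738e+01  4.000e-02] 0.305
16.25 [0.49848747 0.08501756 0.16216062] 166.77571388381546 [ 0.01  0.28 -0.28  1.02 -0.    0.24]
```

View pics/w10.png

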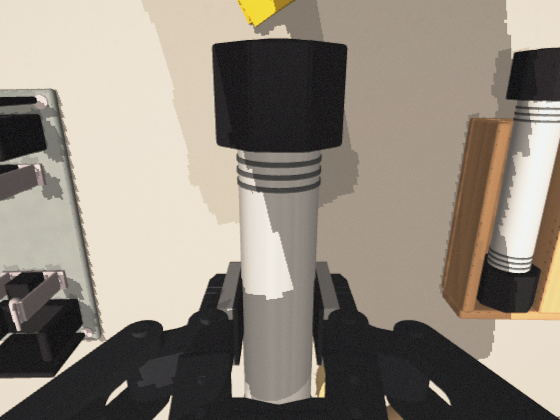

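```bash
python3 -m crank '[[[-5,-15,30,0],[-8,-30,30,0],[-8,-30,28,0],[-7,-30,0,0],[0,0,0,0],[0,0,0,0],[0,0,0,0]]]'; python3 f.py
python3 -c "
from w import *
wrist('w11')"
```

```text
t: 17.0
position: [0.4711, -0.0194, 0.2505]
orientation: [-0.361, -3.119, -0.001]
contact_force: [1.5, 0.5, -3.0]
gripper_width: 0.304
17.0 [ 0.4711 -0.0194  0.2505] [ 1.55  0.5  -2.96] [ 0.038 -0.009  0.034] [-5.643e+01  3.921e+01  1.000e-02] 0.304
17.0 [ 0.47106615 -0.01941736  0.25046976] 166.79489637633776 [-0.21  0.17 -0.17  1.23  0.    0.02]
```

View pics/w11.png

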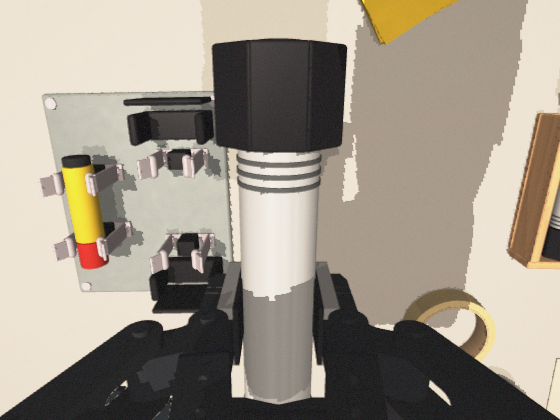

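```bash
python3 -c "
import cv2
im=cv2.imread('pics/w11.png');cv2.imwrite('pics/w11c.png',cv2.resize(im[85:205,110:240],None,fx=5,fy=5,interpolation=cv2.INTER_CUBIC));cv2.imwrite('pics/w11d.png',cv2.resize(im[205:325,110:240],None,fx=5,fy=5,interpolation=cv2.INTER_CUBIC))"
```

```text
(no output)
```

View pics/w11c.png

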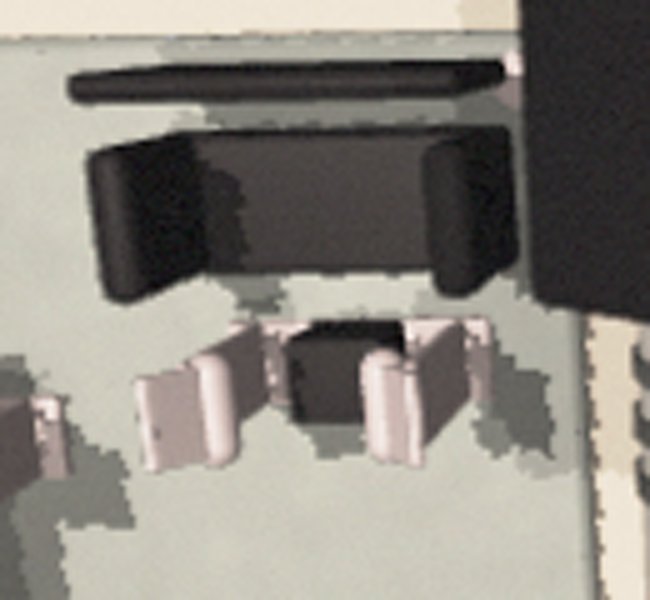

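View pics/w11d.png

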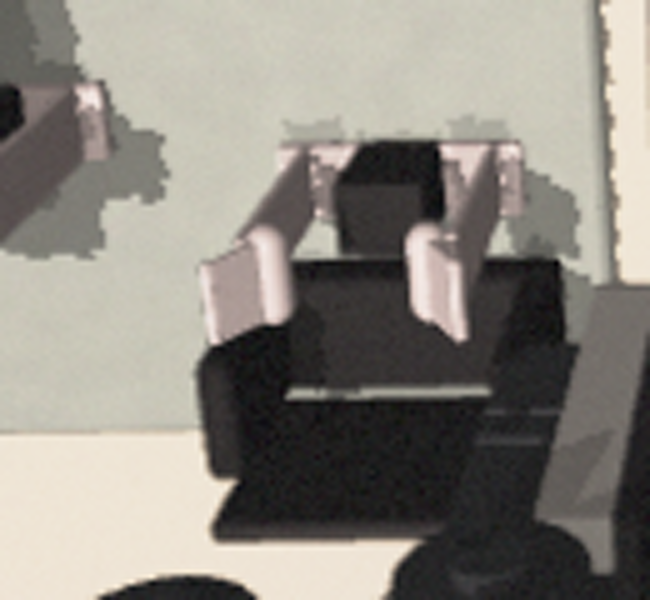

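Run:
```python
from h import *
s=pickle.load(open('pics/w11.pkl','rb'))
c=lambda x,y,y0:(110+x/5,y0+y/5)
P=lambda x,y,y0,z:plane(s,c(x,y,y0),z)
L=P(110,225,85,.056);Rr=P(447,220,85,.056);print('saddle',L.round(4),Rr.round(4),np.linalg.norm(L-Rr),(L+Rr)/2)
A=[P(219,410,85,.054),P(381,405,85,.054)];B=[P(271,275,205,.054),P(424,280,205,.054)]
for q in(A,B):print('clip',q[0].round(4),q[1].round(4),np.linalg.norm(q[0]-q[1]),((q[0]+q[1])/2).round(4))
a=sum(A)/2;b=sum(B)/2;print('mid',(a+b)/2,np.linalg.norm(a-b),np.degrees(np.arctan2(*(b-a)[[1,0]])))
# end plate tops z .058: near plate top face; far plate top
n=P(290,80,85,.058);f=P(330,525,205,.058)
print('endplates',n,f,np.linalg.norm(n-f))
# screws z=.008
for uv in[(51,103),(86,286)]:print('screw',plane(s,uv,.008))
# prediction of free place from top corners
cc=np.array([.4727,-.1592]);yaw=np.radians(-12.4)
print('top pred',cc+.0425*np.array([-np.sin(yaw),np.cos(yaw)]))
t=S['top'];
for uv in [(240,150),(178,422)]:print('saddle top',plane(t,(275+uv[0]/6,180+uv[1]/6),.04))
```

```text
saddle [ 0.402  -0.1261  0.056 ] [ 0.4139 -0.0716  0.056 ] 0.055777909283778786 [ 0.40797365 -0.09883413  0.056     ]
clip [ 0.436  -0.1194  0.054 ] [ 0.4415 -0.0921  0.054 ] 0.027858982344055858 [ 0.4387 -0.1058  0.054 ]
clip [ 0.5217 -0.1387  0.054 ] [ 0.5292 -0.1113  0.054 ] 0.028377456179075455 [ 0.5254 -0.125   0.054 ]
mid [ 0.48208046 -0.11540196  0.054     ] 0.08884267032135208 -12.512413369639418
endplates [ 0.38680074 -0.08925403  0.058     ] [ 0.57311169 -0.14279079  0.058     ] 0.19385034219838315
screw [ 0.36252471 -0.20995427  0.008     ]
screw [ 0.55036976 -0.25133977  0.008     ]
top pred [ 0.48182625 -0.11769143]
saddle top [ 0.5517129  -0.13432319  0.04      ]
saddle top [ 0.40739355 -0.10219503  0.04      ]
```

```bash
python3 -m crank '[[[3,-25,0,0.012],[4,-36,-20,0],[3,-36,-35,0],[0,0,-40,0],[0,0,-35,0],[0,0,0,0],[0,0,0,0],[0,0,0,0]]]'; python3 f.py
python3 -c "
from w import *
wrist('w12')
for n in('side','top'):
    s=eyes.snapshot(n);pickle.dump(s,open(f'pics/{n}2.pkl','wb'));im=s['pixels'][:,:,::-1]
    im=im[190:310,190:330] if n=='side' else im[180:280,275:370]
    cv2.imwrite(f'pics/{n}2c.png',cv2.resize(im,None,fx=5,fy=5,interpolation=cv2.INTER_CUBIC))"
```

```text
t: 17.85
position: [0.4823, -0.1167, 0.1232]
orientation: [0.341, 3.121, -0.001]
contact_force: [0.1, -1.2, -2.2]
gripper_width: 0.307
17.85 [ 0.4823 -0.1167  0.1232] [ 0.1  -1.23 -2.15] [-0.035 -0.004  0.006] [-6.103e+01  3.362e+01  3.000e-02] 0.307
17.85 [ 0.48231998 -0.11665615  0.12322347] 167.51645460817915 [-0.4   0.29 -0.37  0.9   0.   -0.18]
```

View pics/w12.png

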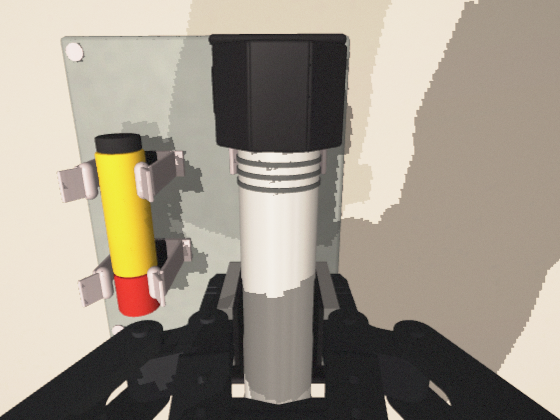

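View pics/side2c.png

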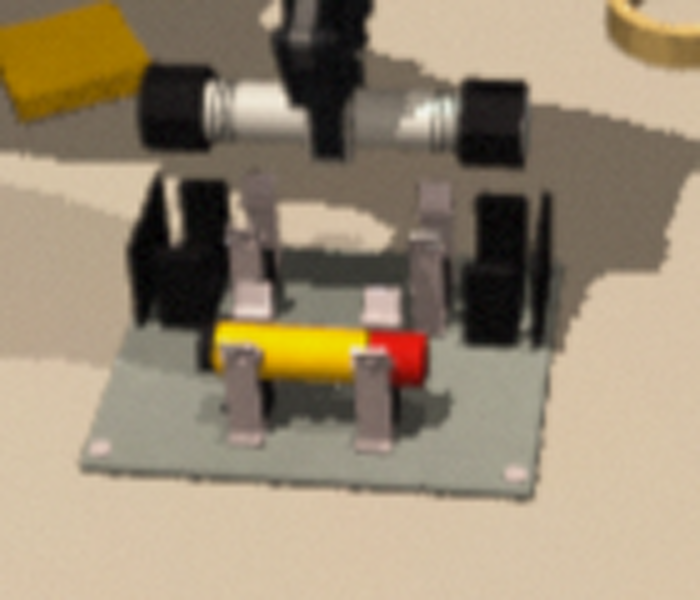

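View pics/top2c.png

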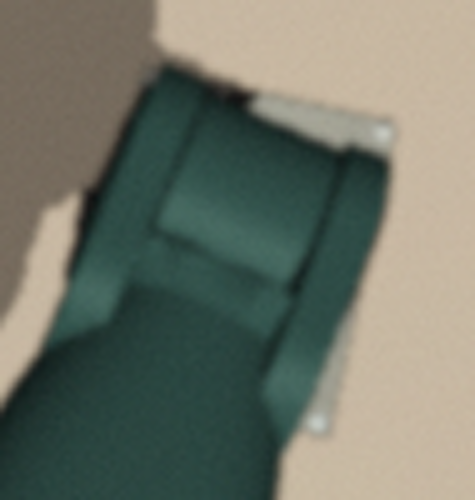

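Run:
```python
from h import *
d=np.array([np.cos(np.radians(-12.5)),np.sin(np.radians(-12.5)),0])
for c,name in((np.array([.4815,-.1165,.058]),'plates'),(np.array([.4823,-.1167,.119]),'torch')):
    k=.095 if name=='plates' else .09
    for sg in(-1,1):
        p=(proj('side',c+sg*k*d)-[190,190])*5;print(name,p)
```

```text
plates [146.03196292 206.79471398]
plates [532.73753434 227.03833551]
torch [144.85564399 104.27808005]
torch [522.73747706 122.19658392]
```

```bash
python3 -m crank '[[[0,0,-20,0],[0,0,-15,0],[0,0,-8,0],[0,0,0,0],[0,0,0,0]]]'; python3 f.py
python3 -m crank '[[[0,0,-5,0],[0,0,-3,0],[0,0,0,0]]]'; python3 f.py
```

```text
t: 18.5
position: [0.4816, -0.1169, 0.0791]
orientation: [0.343, 3.122, -0.0]
contact_force: [0.1, 0.2, -2.7]
gripper_width: 0.309
18.5 [ 0.4816 -0.1169  0.0791] [ 0.1   0.15 -2.73] [-0.048 -0.013  0.028] [-63.22  31.35  -0.11] 0.309
t: 18.8
position: [0.4811, -0.1167, 0.0703]
orientation: [-0.343, -3.123, -0.0]
contact_force: [0.3, 0.1, -1.9]
gripper_width: 0.308
18.8 [ 0.4811 -0.1167  0.0703] [ 0.26  0.09 -1.91] [-0.033  0.059 -0.007] [-64.44  31.4   -0.34] 0.308
```

```bash
python3 -m crank '[[[0,0,-4,0],[0,0,-3,0],[0,0,0,0]]]'; python3 f.py
python3 -m crank '[[[0,0,-4,0],[0,0,-3,0],[0,0,0,0]]]'; python3 f.py
python3 -m crank '[[[0,0,-4,0],[0,0,-3,0],[0,0,0,0],[0,0,0,0]]]'; python3 f.py
```

```text
t: 19.1
position: [0.4819, -0.1168, 0.0636]
orientation: [0.343, 3.121, 0.0]
contact_force: [3.3, 2.3, -2.1]
gripper_width: 0.307
19.1 [ 0.4819 -0.1168  0.0636] [ 3.35  2.26 -2.1 ] [ 0.189 -0.734  0.075] [-64.43  28.87   1.12] 0.307
t: 19.4
position: [0.4817, -0.1167, 0.0563]
orientation: [0.343, 3.122, 0.0]
contact_force: [6.5, 0.5, -8.5]
gripper_width: 0.31
19.4 [ 0.4817 -0.1167  0.0563] [ 6.52  0.54 -8.46] [ 0.171 -1.169  0.122] [-67.25  28.53   1.95] 0.31
t: 19.8
position: [0.4809, -0.1166, 0.0494]
orientation: [-0.343, -3.122, -0.0]
contact_force: [-1.2, 1.9, 3.7]
gripper_width: 0.306
19.8 [ 0.4809 -0.1166  0.0494] [-1.18  1.86  3.68] [0.51  0.075 0.151] [-62.53  29.14  -0.53] 0.306
```

```bash
python3 -m crank '[[[0,0,-3,0],[0,0,0,0],[0,0,0,0]]]'; python3 f.py
python3 -c "
from w import *
wrist('w13')
for n in('side',):
    s=eyes.snapshot(n);im=s['pixels'][:,:,::-1]
    im=im[190:310,190:330]
    cv2.imwrite(f'pics/{n}3c.png',cv2.resize(im,None,fx=5,fy=5,interpolation=cv2.INTER_CUBIC))"
```

```text
t: 20.1
position: [0.4811, -0.1166, 0.0488]
orientation: [0.342, 3.121, -0.001]
contact_force: [-16.2, 8.9, 59.1]
gripper_width: 0.306
20.1 [ 0.4811 -0.1166  0.0488] [-16.23   8.92  59.06] [1.693 3.118 0.154] [-36.94  24.73  -7.59] 0.306
20.1 [ 0.48108822 -0.11663443  0.04884937] 167.47772752330195 [-0.4   0.37 -0.5   0.71 -0.   -0.18]
```

View pics/side3c.png

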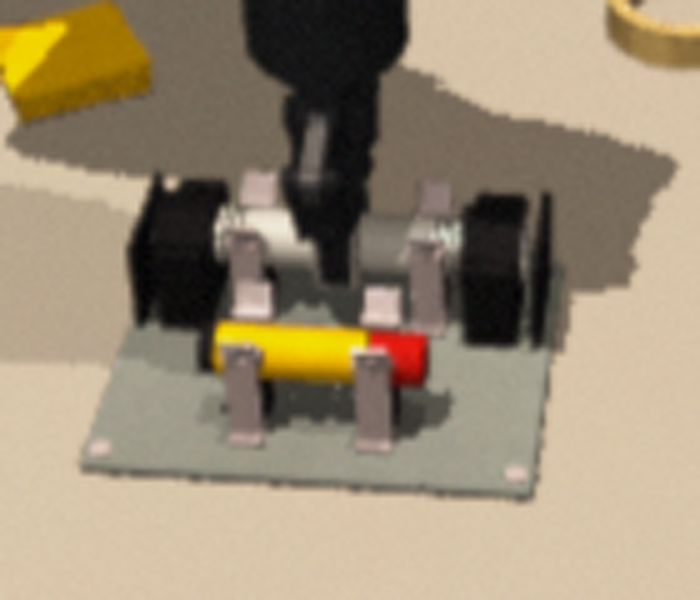

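View pics/w13.png

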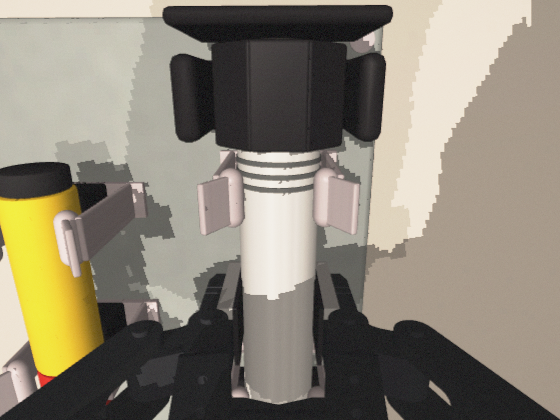

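```bash
python3 -m crank '[[[0,0,3,0],[0,0,0,0]]]'; python3 f.py
python3 -m crank '[[[0,0,0,0],[0,0,0,0],[0,0,0,0],[0,0,0,0],[0,0,15,0],[0,0,30,0],[0,0,40,0],[0,0,45,0],[0,0,0,0],[0,0,0,0]]]' 65; python3 f.py
python3 -c "
from w import *
wrist('w14')
for n in('side',):
    s=eyes.snapshot(n);cv2.imwrite('pics/side4.png',s['pixels'][:,:,::-1]);im=s['pixels'][:,:,::-1]
    im=im[190:310,190:330]
    cv2.imwrite(f'pics/{n}4c.png',cv2.resize(im,None,fx=5,fy=5,interpolation=cv2.INTER_CUBIC))"
```

```text
t: 20.4
position: [0.4809, -0.1166, 0.0494]
orientation: [-0.343, -3.122, -0.0]
contact_force: [-1.8, 3.2, 4.0]
gripper_width: 0.307
20.4 [ 0.4809 -0.1166  0.0494] [-1.82  3.18  3.99] [0.519 0.208 0.143] [-66.49  30.87  -0.19] 0.307
t: 21.4
position: [0.4817, -0.117, 0.1801]
orientation: [0.343, 3.121, -0.001]
contact_force: [-0.3, 0.2, -1.8]
gripper_width: 0.65
21.4 [ 0.4817 -0.117   0.1801] [-0.31  0.15 -1.79] [ 0.034  0.024 -0.031] [-63.4   38.77   0.61] 0.65
21.4 [ 0.48166507 -0.1169656   0.1800667 ] 167.460127765938 [-0.4   0.25 -0.27  1.05 -0.   -0.18]
```

View pics/side4c.png

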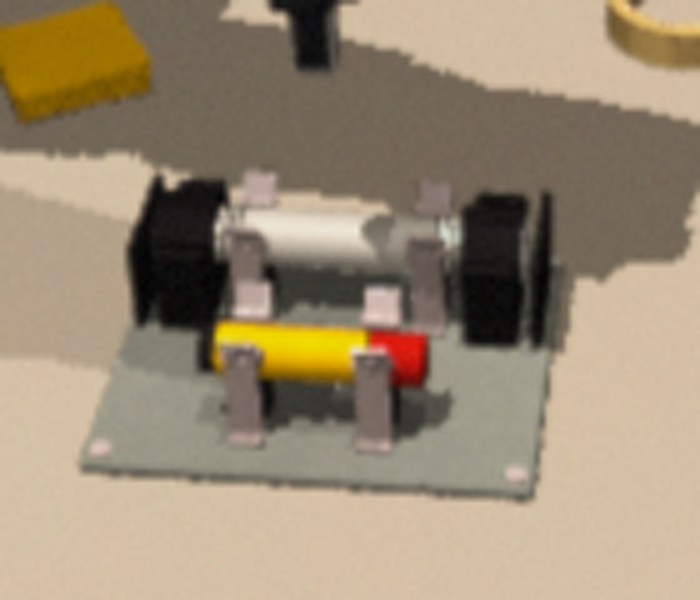

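View pics/w14.png

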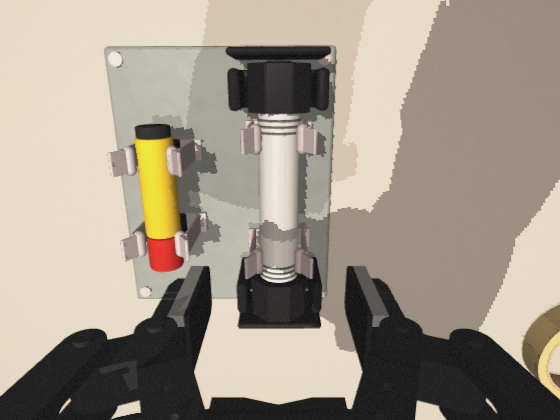

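View pics/side4.png

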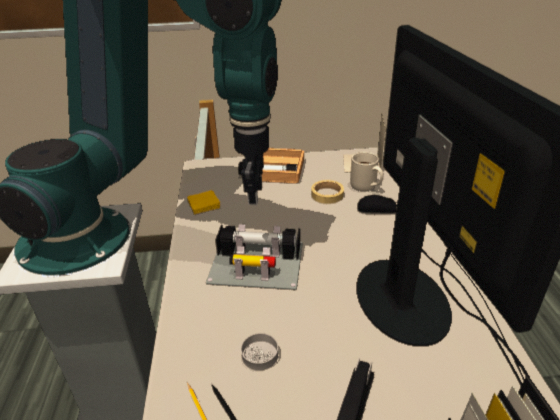

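Run:
```python
from h import *
d=np.array([np.cos(np.radians(-12.5)),np.sin(np.radians(-12.5)),0]);e=np.array([-d[1],d[0],0])
c=np.array([.4815,-.1165,.045])
V=S['side']['view'];cam=-V[:3,:3].T@V[:3,3]
im=cv2.imread('pics/side4.png').astype(int)
for x in(-.03,-.02,-.01,0,.01,.02,.03):
    p=c+x*d
    f=cam-p;f-=f@d*d;f/=np.linalg.norm(f);n=np.cross(d,f) # silhouette direction
    if n[2]<0:n=-n
    up=proj('side',p+.014*n);lo=proj('side',p-.014*n)
    col=int(round(up[0]))
    print(x,up.round(1),lo.round(1),col,list(im[225:250,col].max(1)))
```

```text
-0.03 [246.  231.3] [245.4 242.7] 246 [np.int64(116), np.int64(116), np.int64(121), np.int64(158), np.int64(203), np.int64(203), np.int64(206), np.int64(211), np.int64(227), np.int64(233), np.int64(234), np.int64(231), np.int64(219), np.int64(203), np.int64(180), np.int64(156), np.int64(125), np.int64(98), np.int64(73), np.int64(60), np.int64(55), np.int64(54), np.int64(52), np.int64(57), np.int64(55)]
-0.02 [250.1 231.5] [249.4 242.9] 250 [np.int64(115), np.int64(116), np.int64(121), np.int64(162), np.int64(207), np.int64(211), np.int64(207), np.int64(205), np.int64(223), np.int64(231), np.int64(235), np.int64(233), np.int64(224), np.int64(206), np.int64(186), np.int64(162), np.int64(132), np.int64(102), np.int64(76), np.int64(59), np.int64(60), np.int64(57), np.int64(59), np.int64(59), np.int64(62)]
-0.01 [254.1 231.7] [253.5 243.1] 254 [np.int64(119), np.int64(119), np.int64(118), np.int64(132), np.int64(174), np.int64(208), np.int64(206), np.int64(203), np.int64(220), np.int64(229), np.int64(234), np.int64(234), np.int64(226), np.int64(210), np.int64(190), np.int64(169), np.int64
[... 1046 characters left out ...]
int64(161), np.int64(202), np.int64(186), np.int64(125), np.int64(112), np.int64(119), np.int64(122), np.int64(129), np.int64(131), np.int64(130), np.int64(127), np.int64(119), np.int64(115), np.int64(107), np.int64(91), np.int64(61), np.int64(71), np.int64(142), np.int64(210), np.int64(208)]
0.03 [270.3 232.5] [269.7 244. ] 270 [np.int64(117), np.int64(114), np.int64(116), np.int64(115), np.int64(116), np.int64(114), np.int64(116), np.int64(121), np.int64(135), np.int64(148), np.int64(160), np.int64(163), np.int64(158), np.int64(153), np.int64(146), np.int64(136), np.int64(125), np.int64(114), np.int64(109), np.int64(96), np.int64(77), np.int64(74), np.int64(81), np.int64(99), np.int64(98)]
```

```bash
python3 -m crank '[[[24,-5,0,0],[0,0,0,0],[0,0,0,0],[0,0,0,0],[0,0,-40,0],[0,0,-40,0],[0,0,-15,0],[0,0,0,0],[0,0,0,0]]]' 0; python3 f.py
python3 -m crank '[[[0,0,-3,0],[0,0,0,0],[0,0,0,0]]]'; python3 f.py
python3 -m crank '[[[0,0,-2,0],[0,0,0,0],[0,0,0,0]]]'; python3 f.py
```

```text
t: 22.4
position: [0.505, -0.1217, 0.085]
orientation: [-0.343, -3.123, -0.0]
contact_force: [-0.0, 0.1, 0.1]
gripper_width: 0.003
22.4 [ 0.505  -0.1217  0.085 ] [-0.04  0.13  0.13] [-0.015 -0.062 -0.002] [-64.2   30.53  -0.24] 0.003
t: 22.7
position: [0.5055, -0.1219, 0.0821]
orientation: [0.343, 3.122, -0.0]
contact_force: [0.1, 0.5, -0.2]
gripper_width: 0.0
22.7 [ 0.5055 -0.1219  0.0821] [ 0.08  0.45 -0.15] [-0.02   0.013 -0.025] [-6.662e+01  3.191e+01 -4.000e-02] 0.0
t: 23.0
position: [0.5052, -0.1217, 0.0795]
orientation: [-0.343, -3.123, -0.0]
contact_force: [-0.2, -0.1, 0.1]
gripper_width: -0.001
23.0 [ 0.5052 -0.1217  0.0795] [-0.19 -0.09  0.14] [-0.049  0.029 -0.002] [-6.679e+01  3.176e+01 -3.000e-02] -0.001
```

```bash
python3 -m crank '[[[0,0,-1,0],[0,0,0,0],[0,0,0,0]]]'; python3 f.py
python3 -m crank '[[[0,0,-1,0],[0,0,0,0],[0,0,0,0]]]'; python3 f.py
python3 -m crank '[[[0,0,-1,0],[0,0,0,0],[0,0,0,0]]]'; python3 f.py
```

```text
t: 23.3
position: [0.5052, -0.1217, 0.0785]
orientation: [-0.343, -3.123, -0.0]
contact_force: [0.0, -0.1, -0.6]
gripper_width: 0.001
23.3 [ 0.5052 -0.1217  0.0785] [ 0.01 -0.09 -0.64] [-0.033  0.004 -0.044] [-6.679e+01  3.171e+01 -1.000e-02] 0.001
t: 23.6
position: [0.5053, -0.1218, 0.0778]
orientation: [0.343, 3.122, -0.0]
contact_force: [-2.5, 0.6, 6.4]
gripper_width: 0.0
23.6 [ 0.5053 -0.1218  0.0778] [-2.47  0.65  6.45] [ 0.14   0.312 -0.03 ] [-63.72  30.81  -0.7 ] 0.0
t: 23.9
position: [0.5054, -0.1218, 0.0776]
orientation: [0.343, 3.122, -0.001]
contact_force: [-5.8, 2.4, 20.4]
gripper_width: 0.0
23.9 [ 0.5054 -0.1218  0.0776] [-5.85  2.44 20.37] [0.376 1.157 0.006] [-56.87  29.29  -2.53] 0.0
```

```bash
python3 -m crank '[[[0,0,13,0],[-24,5,0,0],[-25,6,0,0],[0,0,0,0],[0,0,-9,0],[0,0,-2,0],[0,0,0,0],[0,0,0,0]]]'; python3 f.py
python3 -m crank '[[[0,0,-1,0],[0,0,0,0],[0,0,0,0]]]'; python3 f.py
python3 -m crank '[[[0,0,-1,0],[0,0,0,0],[0,0,0,0]]]'; python3 f.py
```

```text
t: 24.7
position: [0.4567, -0.1109, 0.0781]
orientation: [-0.343, -3.123, -0.0]
contact_force: [-0.1, 0.6, -0.1]
gripper_width: 0.001
24.7 [ 0.4567 -0.1109  0.0781] [-0.14  0.65 -0.11] [-0.026 -0.006  0.015] [-5.928e+01  3.055e+01  1.000e-02] 0.001
t: 25.0
position: [0.4567, -0.1109, 0.0777]
orientation: [0.343, 3.122, -0.0]
contact_force: [-2.2, -0.1, 9.2]
gripper_width: 0.005
25.0 [ 0.4567 -0.1109  0.0777] [-2.23 -0.08  9.25] [ 0.175  0.378 -0.034] [-55.04  29.14  -0.75] 0.005
t: 25.3
position: [0.4568, -0.111, 0.0775]
orientation: [0.343, 3.121, -0.001]
contact_force: [-6.2, 2.2, 25.8]
gripper_width: 0.004
25.3 [ 0.4568 -0.111   0.0775] [-6.17  2.18 25.82] [0.434 1.305 0.016] [-47.79  27.52  -2.89] 0.004
```

Both ends are at home height. I'll retreat and check the whole scene.

```bash
python3 -m crank '[[[0,0,20,0],[0,0,40,0],[0,0,45,0],[0,0,45,0],[-40,0,30,0],[-40,0,0,0],[0,-45,0,0],[0,-45,0,0],[0,0,0,0],[0,0,0,0]]]'; python3 f.py
python3 -c "
from w import *
for n in('side','top'):
    s=eyes.snapshot(n);cv2.imwrite(f'pics/{n}5.png',s['pixels'][:,:,::-1])"
```

```text
t: 26.3
position: [0.3762, -0.2015, 0.2562]
orientation: [-0.346, -3.122, -0.001]
contact_force: [0.3, 1.0, -0.2]
gripper_width: 0.003
26.3 [ 0.3762 -0.2015  0.2562] [ 0.3   0.96 -0.23] [0.051 0.031 0.005] [-45.97  39.01  -0.33] 0.003
```

View pics/top5.png

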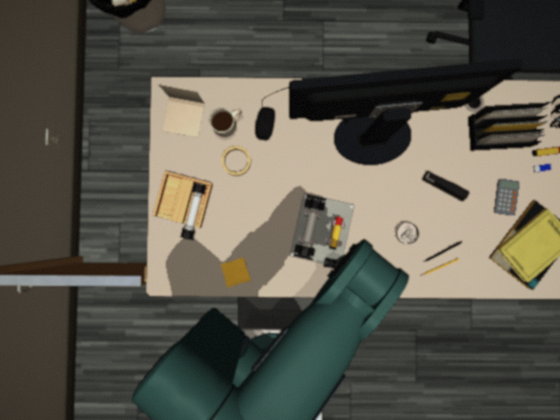

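View pics/side5.png

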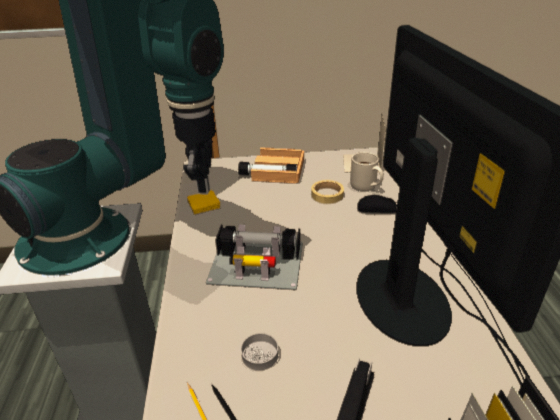

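The final pictures show the torch in the free place on the rack at (312,228) in the top view. The light one is in the tray at (194,210), and the tape at (236,160) and tin at (406,232) have not moved. Nothing is touching the robot.

```bash
python3 -c "
from station import job
print(job.hand_in())"
```

```text
the job is handed in; nothing more can be done
None
```

The heavier torch is snapped into the free pair of clips on the rack, and the lighter one is back in its tray channel. I handed the job in at about 26 s of the 67 s allowed.

- **Weighing:** I lifted each torch by its tail. The left one read about 2.7 N (roughly 0.27 kg) and the right one about 1.0 N (roughly 0.10 kg), so the left torch was the heavy one.
- **Placing:** I laid the heavy torch on the worktop, gripped it again at the middle of the tube and pushed it down into the clips. The peak push was 59 N, carried through the gripped torch once it had bottomed out, well under the 120 N wrist limit.
- **Fit check:** I pressed with the closed fingertips just inside each clip. The tube top came out at about 58.8 mm and 58.7 mm, against 59 mm when fully home, and it was firm at both ends. In the side view the tube's outline matched the home position to within about 1 mm over most of its length, and it looked level.
- **Last pictures:** The tape roll, the clip tin and the lighter torch in its tray were all in place, and the gripper was clear of everything.

While going in, the torch briefly met a sideways force of about 6.5 N. It was gone once the torch seated. No check failed, but the wrist and top cameras disagreed by up to 5 mm across the tray and about 2 mm across the rack, so I aimed between them.

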